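# Stand the lopsided tin in the stock tray, heavy end down

## Robot

A 7-joint arm with a two-finger parallel gripper is mounted at the origin on the work surface. World frame = base frame: x ahead of the robot, y to its left, z up, the work surface at z = 0. Lengths are in m, angles in degrees, forces in N, time in s.
With the tool pointing down it reaches from about 0.425 to 0.875 m from the base axis. Payload 4.7 kg.
Tool frame: the origin (TCP) lies on the front face of the gripper's body, between the roots of the fingers; the fingertips stand 70 mm ahead of it and the grasp point (between the pads) lies 51 mm ahead of it; x points along the fingers, y is the direction in which the jaws open and shut, and the axes are right-handed (so a half turn about x gives the same grasp; the last joint's range is limited). The gripper opens to 87 mm and grips with 3 to 60 N. Pads are 19 mm wide; open, the fingers measure 117 mm over their backs; the gripper's body (75 mm by 190 mm) begins 51 mm behind the grasp point.
Start: joints at [-73.906, 18.392, -4.016, 83.108, 1.295, 78.541, -3.26], TCP at [0.171, 0.627, 0.292] pointing down, gripper open.
Joint ranges: [-163.93, 163.93], [-17.29, 119.83], [-79.2, 71.16], [3.27, 140.29], [-89.18, 269.18], [5.43, 117.66], [-154.24, 154.24]. Speed limits (degrees/s): [147.25, 147.25, 180, 180, 180, 180, 180].

## Interface

Orientations are given as [roll, pitch, yaw] about the fixed x, y, z axes, in that order (R = Rz(yaw) Ry(pitch) Rx(roll)).
In Python, from bench import bot, viewer gives the robot as it stands.
- The arm moves only by the tool drive_tool, never from a script. Its argument "commands" is a list of rows, each an object with "dp": the shift along the tool's x, y, z normalised to -1 to 1, where 1 is 150 mm, a list of three; "rot": the turn, a rotation vector about the tool's x, y, z normalised to -1 to 1, where 1 is 45 degrees, a list of three. A call has 1 to 10 rows; each row is the pose to reach, as a shift and turn from the pose commanded when the call began, along the tool's axes at that moment; what a row does not reach only later rows make up. A row lasts 1/8 s, in which the tool goes at most 62.5 mm and 10.7 degrees, less where a joint would pass 70% of its speed; a pose out of reach is approached as far as the arm can. A call with a number of a shift or a turn outside -1 to 1 is refused whole. A call with a gripper value outside its range is refused whole. "fingers" is the opening in per cent of the stroke, from 0 (shut) to 100 (fully open), set as the call begins (left out, the last holds). The fingers move at their own pace and stop on an object; "newtons" is the grip in N (left out, the last holds). Time passes only in rows, so rows that repeat a pose let the fingers close. It gives the time, the measured TCP pose, the force and the opening at its end, in the units of the state.
- bot.sense(): the state, without advancing time (a new reading comes with each control period).
- viewer.read_camera(name): name is "scene" or "top" or "wrist"; returns the picture (400x640x3 uint8, red, green, blue); there is no depth.
- viewer.camera_info(name): a dict with "fov_y" (degrees; the focal length in pixels is half the picture's height over the tangent of half this angle, whatever the lens; pixels are square), "cx", "cy" (the principal point, pixels), "extrinsics" (4x4, takes a point from camera to world coordinates); the wrist camera has in their place "mount" (4x4, takes a point from camera to tool coordinates, whose origin is the TCP and whose axes are the tool frame's). Camera axes: x right, y down, z forward; pixel columns grow to the right and rows downward; lengths in m; the calibration is good to about 2 mm. The wrist camera is an equidistant fisheye: a pixel r from the principal point sees the ray r / f radians off the axis. A picture is of the moment at which its call begins: read the wrist's pose just before it. camera_info takes no time and is no camera call.
- bot.sign_off(): hands the job in, once; it reports no verdict.
The state is a dict: "clock": time; "qpos": joint angles; "dq": joint speeds; "tau": joint torques, N m; "position": TCP position; "orientation": TCP orientation; "wrist_force": force on the tool from outside, world axes, zero at the start; "wrist_torque": the same for the moment, N m; "width": finger opening in m.
Only numpy, scipy, OpenCV 4.12 (cv2) and the standard library are available. Lean on these libraries where they do the work, as an engineer would, in place of code of your own. Each camera call takes 0.05 s, during which the arm holds its last target. There are 200 camera calls.

## Task

One end of the long steel tin lying on the bench is heavier inside, but both ends look alike. Lift the tin clear of the bench to find out which end is heavy, then stand it upright with that end down on the rubber pad in the empty bay of the cardboard tray, and let go of it. Do not drop the tin, and leave the cans, the tray's other contents and everything else on the bench where they are.

Things in the scene. Friction and masses are not known exactly. Their poses are not given: they have to be found in the camera images.
- tin: Closed steel tin, 180 x 54 x 54 mm, 0.5 to 0.75 kg, lying on the bench roughly across the robot's view. Origin at its centre (27 mm above the bench at first), x along its length, z up while lying. A hidden weight, two to four times the empty tin's mass, is held inside near the +x or the -x end (which differs each time, not visible); the whole balances about 30 mm off centre, towards that end.
- tin_end_a (a point): Centre of the tin's end face on its +x side, 90 mm from the tin's centre.
- tin_end_b (a point): Centre of the tin's end face on its -x side, 90 mm from the tin's centre.
- tray: Fixed open cardboard tray, 100 (x) x 288 (y) x 30 mm high, walls and floor 4 mm; origin under its centre, sides along x and y. Two dividers make three bays in a row along y, each about 92 x 91 mm inside and 95 mm apart. Two bays, differing each time, hold a can (78 mm across, 50 mm high); the third is empty.
- pad: Flat black rubber pad, 84 x 84 x 4 mm, fixed on the floor of the tray's empty bay, where the tin is to stand; origin at the centre of its underside, its top 4 mm above that (about 8 mm above the bench); sides along the tray's sides.
Mind the look-alikes: they are no part of the job. Of the things like the pad, leave any that is pink; of the rest the larger one is meant. Of the things that look like the tin, take the one that is farthest from the robot's base at the start.

How it is judged (in metres and radians):
On the way:
1. the tin is lifted clear of the bench, both ends at once (height (world z) of each of tin_end_a, tin_end_b above 0.045 m and contact force between tin and table below 0.1 N), for 0.2 s.
At the end, for the whole second after the job is handed in: The tin stands upright (within about 6 degrees) on the rubber pad in the tray's empty bay, its centre within 26 mm of the pad's centre seen from above, with the hidden heavy end down, at rest and released ((angle between tin's own x axis and vertical below 0.1 rad or angle between tin's own x axis and vertical above 3.04159 rad) and height (world z) of weight below 0.08 m and horizontal distance between tin and pad below 0.026 m and height (world z) of tin below 0.105 m and linear speed of tin below 0.02 m/s and angular speed of tin below 0.1 rad/s and contact force between the fingers and tin below 0.1 N); the robot touches nothing.
It fails at once if the tin is dropped or thrown (faster than 0.9 m/s) (linear speed of tin above 0.9 m/s).
It fails at once if a bystander (can, jar, jug, small round tin, screwdriver, carton) is moved by more than 30 mm (distance of any of can_a, can_b, puck, jar, jug, can_c, driver, carton from where it was at the start of the episode above 0.03 m).
It also fails if it takes over 72 s, if anything falls off the work surface, if the arm or the gripper's body presses on something with over 40 N, if the wrist force passes 120 N, or if a joint passes its speed limit or range.

## Working session

There is one attempt and no reset: what is moved stays moved. The work goes in short steps, Python scripts to look and compute and a tool call to move; the robot and the scene stay as the last step left them, time stands still between calls to the robot, and variables do not carry over. Pictures are saved under pics/ and viewed, about 8 in all and at most 12, crops included, and the job is handed in when it is done.

Besides the shell and the picture viewer there is one more tool, called after ">>>" by a JSON object that holds its "op" and its "data". drive_tool: Moves the arm, as the interface text tells. Scaled input: -1 to 1 covers 150 mm each way for a shift and 45 degrees each way for a turn. Its arguments: {"type":"object","properties":{"commands":{"type":"array","items":{"type":"object","properties":{"dp":{"type":"array","items":{"type":"number","minimum":-1,"maximum":1}},"rot":{"type":"array","items":{"type":"number","minimum":-1,"maximum":1}}}}},"fingers":{"type":"number"},"newtons":{"type":"number"}},"required":["commands"]}

```bash
mkdir -p pics; ls; python3 - <<'E'
from bench import bot, viewer
import cv2, numpy as np
np.set_printoptions(suppress=True,precision=4)
print(bot.sense())
for n in ("scene","top","wrist"):
    print(n,viewer.camera_info(n))
    cv2.imwrite(f"pics/{n}0.png",viewer.read_camera(n)[...,::-1])
E
```

```text
pics
{'clock': 0.0, 'qpos': array([-73.9063,  18.4409,  -4.0162,  83.1748,   1.295 ,  78.5408,
        -3.2603]), 'dq': array([-0.0313, -0.0419,  0.1098, -0.0737,  0.0443,  0.0138,  0.0248]), 'tau': array([  0.0002, -49.1287,  -0.4036, -31.253 ,  -0.0639,   0.0435,
         0.0002]), 'position': array([0.1713, 0.6266, 0.2911]), 'orientation': array([ -87.1725,   89.8886, -102.456 ]), 'wrist_force': array([ 0.3032, -0.4527, -0.2909]), 'wrist_torque': array([-0.0329,  0.0197,  0.0618]), 'width': 0.0869940015582641}
scene {'fov_y': 53.76947317710222, 'cx': 328.3032777411586, 'cy': 203.8622392289229, 'extrinsics': array([[-0.6552,  0.3959, -0.6434,  1.0475],
       [ 0.755 ,  0.3705, -0.5409,  0.4845],
       [ 0.0242, -0.8402, -0.5417,  0.5813],
       [ 0.    ,  0.    ,  0.    ,  1.    ]])}
top {'fov_y': 49.75355869601616, 'cx': 318.1359683504614, 'cy': 190.99020048301745, 'extrinsics': array([[ 0.0069, -0.9925,  0.122 ,  0.3189],
       [-0.9995, -0.0105, -0.0284, -0.0221],
       [ 0.0295, -0.1217, -0.9921,  0.9855],
       [ 0.    ,  0.    ,  0.    ,  1.    ]])}
wrist {'fov_y': 65.70646984690485, 'cx': 326.04726791228546, 'cy': 200.10591686865345, 'mount': array([[ 0.0005, -0.2684,  0.9633, -0.0928],
       [ 1.    , -0.0005, -0.0006,  0.0005],
       [ 0.0007,  0.9633,  0.2684, -0.0721],
       [ 0.    ,  0.    ,  0.    ,  1.    ]])}
```

View pics/top0.png

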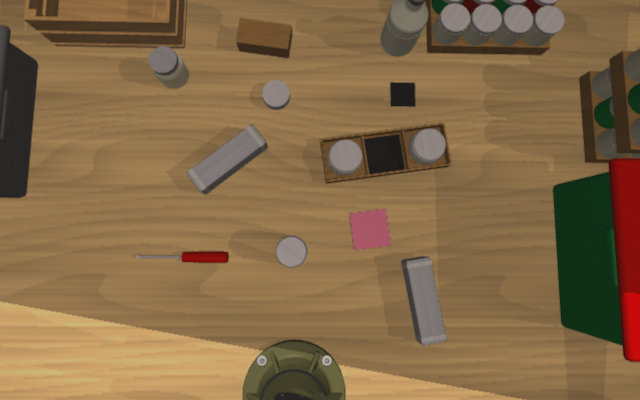

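View pics/scene0.png

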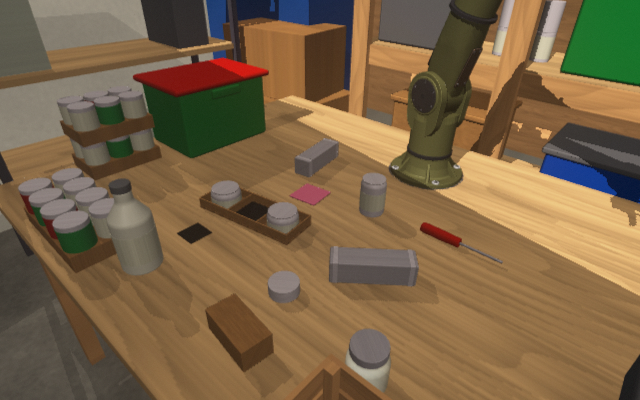

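Tin wanted: the left one at (228,158) in the top view, which is farther from the base. The other, at (424,300), is nearer. Pad: the black square in the tray's middle bay (385,153). The smaller black one at (402,94) and the pink one are decoys.

```bash
cat > h.py <<'E'
import numpy as np, cv2
from scipy.spatial.transform import Rotation as R
from bench import bot, viewer
np.set_printoptions(suppress=True,precision=4)
def ray(name,u,v,st=None):
    c=viewer.camera_info(name); f=200/np.tan(np.radians(c['fov_y']/2))
    d=np.array([(u-c['cx']),(v-c['cy'])])/f
    if name=='wrist':
        r=np.linalg.norm(d); d=np.array([*(d*np.sin(r)/max(r,1e-9)),np.cos(r)])
        T=tcp(st)@c['mount']
    else: d=np.array([*d,1]); T=c['extrinsics']
    return T[:3,3],T[:3,:3]@d
def tcp(st):
    T=np.eye(4);T[:3,:3]=R.from_euler('xyz',st['orientation'],degrees=True).as_matrix();T[:3,3]=st['position'];return T
def onz(name,u,v,z,st=None):
    o,d=ray(name,u,v,st); return o+d*(z-o[2])/d[2]
def rect(name,mask,near,z,st=None):
    cs,_=cv2.findContours(mask.astype(np.uint8),cv2.RETR_EXTERNAL,cv2.CHAIN_APPROX_NONE)
    cs=[c for c in cs if cv2.contourArea(c)>100]
    c=min(cs,key=lambda c:np.linalg.norm(c.reshape(-1,2).mean(0)-near))
    P=np.array([onz(name,*p,z,st)[:2] for p in c.reshape(-1,2)],np.float32)
    b=cv2.minAreaRect(P*1000); return b
def goto(pos,Rm):  # scaled shift and turn to reach pos,Rm
    T=tcp(bot.sense()); return T[:3,:3].T@(np.array(pos)-T[:3,3])/.15, R.from_matrix(T[:3,:3].T@Rm).as_rotvec(degrees=True)/45
E
python3 - <<'E'
from h import *
im=cv2.imread('pics/top0.png'); hsv=cv2.cvtColor(im,cv2.COLOR_BGR2HSV)
for p in [(228,158),(205,172),(385,153),(346,156),(424,300)]: print(p,hsv[p[1],p[0]])
grey=(hsv[...,1]<50)&(hsv[...,2]>70)
dark=(hsv[...,2]<45)
print('tin',rect('top',grey,(228,158),.054)); print('tin2',rect('top',grey,(424,300),.054))
print('pad',rect('top',dark,(385,153),.008)); 
print('cans',rect('top',grey,(346,156),.054),rect('top',grey,(428,146),.054))
print(onz('top',385,153,.008), tcp(bot.sense()))
E
```

```text
(228, 158) [  9  20 129]
(205, 172) [  9  20 127]
(385, 153) [15 32 32]
(346, 156) [  9  25 144]
(424, 300) [  3  19 122]
tin ((505.3403015136719, 152.723876953125), (55.60374069213867, 177.6836700439453), 38.66752243041992)
tin2 ((201.4707489013672, -274.8103942871094), (178.70469665527344, 63.44804000854492), 10.157367706298828)
pad ((527.6383056640625, -202.173583984375), (81.79637145996094, 81.04376220703125), 8.485383987426758)
cans ((509.7060546875, -106.3449478149414), (73.48944854736328, 77.66278076171875), 45.542388916015625) ((537.4864501953125, -289.52423095703125), (73.56008911132812, 84.4693374633789), 44.83416748046875)
[ 0.5295 -0.2046  0.008 ] [[-0.0003  0.2636  0.9646  0.1713]
 [-0.0014  0.9646 -0.2636  0.6267]
 [-1.     -0.0015  0.0001  0.2914]
 [ 0.      0.      0.      1.    ]]
```

>>> {"op": "drive_tool", "data": {"commands": [{"dp":[0,-0.82,1]},{"dp":[0,-0.82,1]},{"dp":[0,-0.82,1]},{"dp":[0,-0.82,1]}], "fingers": 100, "newtons": 50}}

```text
invalid input
```

>>> {"op": "drive_tool", "data": {"commands": [{"dp":[0,-0.82,1]},{"dp":[0,-0.82,1]},{"dp":[0,-0.82,1]},{"dp":[0,-0.82,1]}]}}

```text
invalid input
```

```bash
python3 - <<'E'
from h import *
a=np.radians(38.7);Rm=np.array([[0,np.cos(a),np.sin(a)],[0,np.sin(a),-np.cos(a)],[-1,0,0]])
print(goto([.5053,.1527,.24],Rm),bot.sense()['qpos'],bot.sense()['position'])
E
```

```text
(array([ 0.3466, -2.4606,  2.9807]), array([0.8003, 0.0007, 0.0018])) [-73.9043  18.4284  -4.0158  83.1588   1.2948  78.5412  -3.2603] [0.1713 0.6267 0.2914]
```

Both calls were refused, perhaps because "rot" was left out.

>>> {"op": "drive_tool", "data": {"commands": [{"dp":[0,-0.82,1],"rot":[0,0,0]},{"dp":[0,-0.82,1],"rot":[0,0,0]},{"dp":[0,-0.82,1],"rot":[0,0,0]},{"dp":[0,-0.82,1],"rot":[0,0,0]}], "fingers": 100, "newtons": 50}}

```text
clock: 0.65
position: [0.2879, 0.4645, 0.2925]
orientation: [-22.1, 89.9, -37.9]
wrist_force: [-0.5, 1.5, -0.3]
width: 0.0873
```

>>> {"op": "drive_tool", "data": {"commands": [{"dp":[0,-0.82,1],"rot":[0,0,0]},{"dp":[0,-0.82,1],"rot":[0,0,0]},{"dp":[0,-0.82,1],"rot":[0,0,0]},{"dp":[0,-0.82,1],"rot":[0,0,0]}]}}

```text
clock: 1.15
position: [0.3987, 0.3068, 0.2924]
orientation: [-21.9, 89.9, -37.6]
wrist_force: [-0.7, 1.0, 0.6]
width: 0.0873
```

```bash
python3 - <<'E'
from h import *
a=np.radians(38.7);Rm=np.array([[0,np.cos(a),np.sin(a)],[0,np.sin(a),-np.cos(a)],[-1,0,0]])
print(goto([.5053,.1527,.24],Rm),bot.sense()['qpos'],bot.sense()['position'])
E
```

```text
(array([ 0.3508, -0.7957,  0.9622]), array([0.7904, 0.0016, 0.0001])) [-51.3123   0.244   10.7323 103.9665   0.0248  75.7793  33.6813] [0.3987 0.3068 0.2924]
```

>>> {"op": "drive_tool", "data": {"commands": [{"dp":[0.2,-0.4,0.48],"rot":[0.4,0,0]},{"dp":[0.35,-0.8,0.96],"rot":[0.79,0,0]},{"dp":[0.35,-0.8,0.96],"rot":[0.79,0,0]},{"dp":[0.35,-0.8,0.96],"rot":[0.79,0,0]},{"dp":[0.35,-0.8,0.96],"rot":[0.79,0,0]},{"dp":[0.35,-0.8,0.96],"rot":[0.79,0,0]}]}}

```text
clock: 1.9
position: [0.5026, 0.1591, 0.2398]
orientation: [154.2, 90.0, 103.6]
wrist_force: [0.3, 0.6, 0.5]
width: 0.087
```

```bash
python3 - <<'E'
from h import *
s=bot.sense();print(s['position'],s['orientation'],s['qpos'],s['wrist_force'],s['wrist_torque'])
im=viewer.read_camera('wrist')[...,::-1];cv2.imwrite('pics/w1.png',im)
a=np.radians(38.7);Rm=np.array([[0,np.cos(a),np.sin(a)],[0,np.sin(a),-np.cos(a)],[-1,0,0]])
print(goto([.5053,.1527,.081],Rm))
E
```

```text
[0.5026 0.1591 0.2398] [154.1944  89.9572 103.6012] [-40.621    5.2221  21.4385 105.3164  -2.0764  69.829   20.8594] [0.3004 0.6441 0.5175] [-0.0022  0.012   0.0273]
(array([ 1.0594, -0.0133,  0.0444]), array([ 0.0156, -0.0007, -0.0006]))
```

View pics/w1.png

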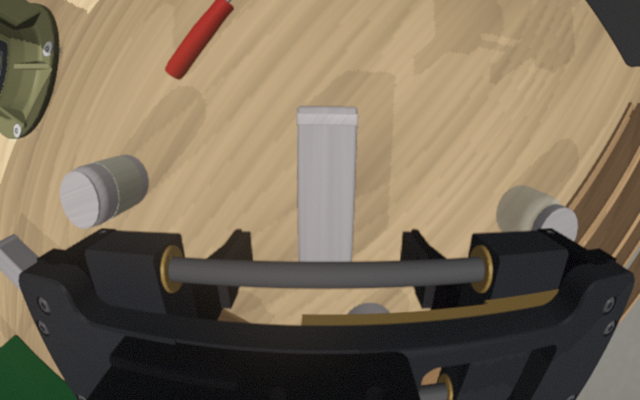

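The wrist view shows the tin centred between the jaws: its axis runs along column ~327, with the near end at row 108. I'll go down and grip.

>>> {"op": "drive_tool", "data": {"commands": [{"dp":[0.4,-0.01,0.04],"rot":[0.016,0,0]},{"dp":[0.7,-0.01,0.04],"rot":[0.016,0,0]},{"dp":[0.9,-0.01,0.04],"rot":[0.016,0,0]},{"dp":[0.98,-0.01,0.04],"rot":[0.016,0,0]},{"dp":[1,-0.01,0.04],"rot":[0.016,0,0]},{"dp":[1,-0.01,0.04],"rot":[0.016,0,0]}]}}

```text
clock: 2.7
position: [0.5066, 0.152, 0.0909]
orientation: [80.3, 89.9, 28.8]
wrist_force: [0.5, -0.3, 0.2]
width: 0.0871
```

>>> {"op": "drive_tool", "data": {"commands": [{"dp":[0.05,0,0],"rot":[0,0,0]},{"dp":[0.05,0,0],"rot":[0,0,0]}]}}

```text
clock: 2.95
position: [0.5057, 0.1513, 0.0823]
orientation: [155.1, 90.0, 103.6]
wrist_force: [-0.1, -0.7, -0.5]
width: 0.087
```

```bash
python3 - <<'E'
from h import *
s=bot.sense();print(s['position'],s['orientation'],s['wrist_force'],s['wrist_torque'])
E
```

```text
[0.5057 0.1513 0.0823] [155.1391  89.9909 103.5865] [-0.118  -0.6806 -0.5258] [-0.0953  0.025   0.0065]
```

>>> {"op": "drive_tool", "data": {"commands": [{"dp":[0,0,0],"rot":[0,0,0]},{"dp":[0,0,0],"rot":[0,0,0]},{"dp":[0,0,0],"rot":[0,0,0]},{"dp":[0,0,0],"rot":[0,0,0]},{"dp":[0,0,0],"rot":[0,0,0]},{"dp":[0,0,0],"rot":[0,0,0]}], "fingers": 0, "newtons": 60}}

```text
clock: 3.7
position: [0.5062, 0.1517, 0.0824]
orientation: [79.5, 89.9, 27.9]
wrist_force: [1.1, 1.3, -0.0]
width: 0.0538
```

>>> {"op": "drive_tool", "data": {"commands": [{"dp":[-0.1,0,0],"rot":[0,0,0]},{"dp":[-0.2,0,0],"rot":[0,0,0]},{"dp":[-0.3,0,0],"rot":[0,0,0]},{"dp":[-0.4,0,0],"rot":[0,0,0]},{"dp":[-0.4,0,0],"rot":[0,0,0]},{"dp":[-0.4,0,0],"rot":[0,0,0]},{"dp":[-0.4,0,0],"rot":[0,0,0]},{"dp":[-0.4,0,0],"rot":[0,0,0]}]}}

```text
clock: 4.7
position: [0.5055, 0.1512, 0.1417]
orientation: [-100.6, 89.9, -152.1]
wrist_force: [-0.3, -0.1, -6.0]
width: 0.0535
```

```bash
python3 - <<'E'
from h import *
s=bot.sense();print(s['position'],s['orientation'],s['qpos'],s['wrist_force'],s['wrist_torque'],s['width'])
im=viewer.read_camera('scene')[...,::-1];cv2.imwrite('pics/s1.png',im)
T=tcp(s)[:3,:3]; print('tool frame torque',T.T@s['wrist_torque'],'tool z',T[:,2])
E
```

```text
[0.5055 0.1512 0.1417] [-100.5679   89.9378 -152.1248] [-39.385   11.2905  21.8616 111.1295  -4.8908  58.5278  23.0979] [-0.2644 -0.0621 -5.9578] [0.0668 0.1142 0.0241] 0.05346401652196655
tool frame torque [-0.0243  0.1233 -0.0479] tool z [ 0.6217 -0.7832 -0.0002]
```

View pics/s1.png

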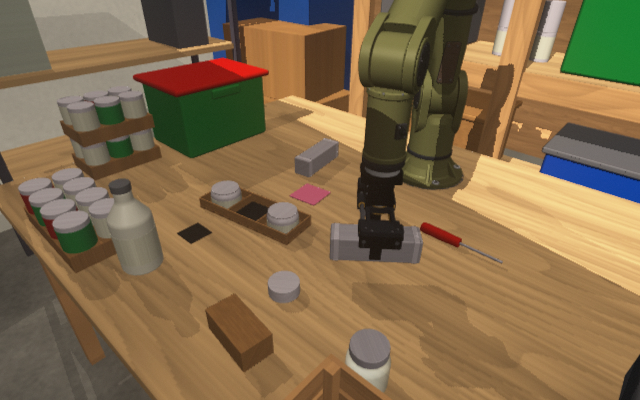

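```bash
python3 - <<'E'
from h import *
a=[]
for i in range(16):
    viewer.read_camera('top'); s=bot.sense(); T=tcp(s)[:3,:3]; a.append([*(T.T@s['wrist_torque']),s['wrist_force'][2]])
a=np.array(a);print(a.mean(0),a.std(0))
s=bot.sense();im=viewer.read_camera('wrist')[...,::-1];cv2.imwrite('pics/w2.png',im)
E
```

```text
[-0.0001  0.1259 -0.0368 -6.1181] [0.0265 0.0391 0.0182 0.4492]
```

View pics/w2.png

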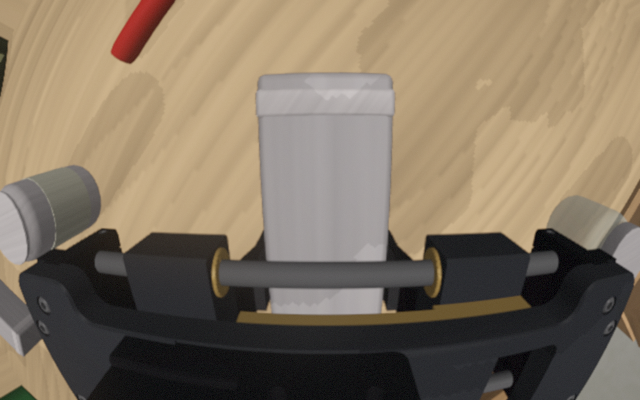

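Averaged over 16 samples the moment about tool y is +0.126 N m with 6.1 N weight, so the balance point is ~21 mm towards +tool z. That end is heavy, and it is the one away from the wrist camera. Next I'll locate the visible light end relative to the grasp.

```bash
python3 - <<'E'
from h import *
s=bot.sense();T=tcp(s)
for v,z in ((75,.113),(82,.113),(90,.113),(75,.059)):
    p=onz('wrist',326,v,z,s); print(v,T[:3,:3].T@(p-T[:3,3]))
for u in (258,394): p=onz('wrist',u,90,.113,s); print(u,T[:3,:3].T@(p-T[:3,3]))
E
```

```text
75 [ 0.0293  0.001  -0.0888]
82 [ 0.0293  0.001  -0.086 ]
90 [ 0.0293  0.001  -0.0828]
75 [ 0.0833  0.001  -0.096 ]
258 [ 0.0293 -0.0257 -0.0835]
394 [ 0.0293  0.0278 -0.0835]
```

>>> {"op": "drive_tool", "data": {"commands": [{"dp":[0.15,0,0],"rot":[0,0,0]},{"dp":[0.28,0,0],"rot":[0,0,0]},{"dp":[0.36,0,0],"rot":[0,0,0]},{"dp":[0.38,0,0],"rot":[0,0,0]},{"dp":[0.393,0,0],"rot":[0,0,0]},{"dp":[0.393,0,0],"rot":[0,0,0]},{"dp":[0.393,0,0],"rot":[0,0,0]}]}}

```text
clock: 6.48
position: [0.5062, 0.1515, 0.0839]
orientation: [80.9, 89.9, 29.4]
wrist_force: [-0.2, 0.4, -6.2]
width: 0.0537
```

>>> {"op": "drive_tool", "data": {"commands": [{"dp":[0,0,0],"rot":[0,0,0]},{"dp":[0,0,0],"rot":[0,0,0]},{"dp":[0,0,0],"rot":[0,0,0]},{"dp":[0,0,0],"rot":[0,0,0]},{"dp":[0,0,0],"rot":[0,0,0]}], "fingers": 100}}

```text
clock: 7.1
position: [0.5059, 0.1513, 0.0834]
orientation: [81.4, 90.0, 29.9]
wrist_force: [0.0, -0.1, -0.8]
width: 0.0859
```

>>> {"op": "drive_tool", "data": {"commands": [{"dp":[0,0,-0.15],"rot":[0,0,0]},{"dp":[0,0,-0.3],"rot":[0,0,0]},{"dp":[0.03,0,-0.43],"rot":[0,0,0]},{"dp":[0.03,0,-0.43],"rot":[0,0,0]},{"dp":[0.03,0,-0.43],"rot":[0,0,0]}]}}

```text
clock: 7.72
position: [0.4664, 0.2011, 0.079]
orientation: [29.2, 90.0, -22.4]
wrist_force: [-0.8, 0.0, 1.0]
width: 0.087
```

>>> {"op": "drive_tool", "data": {"commands": [{"dp":[0,0,0],"rot":[0,0,0]},{"dp":[0,0,0],"rot":[0,0,0]},{"dp":[0,0,0],"rot":[0,0,0]},{"dp":[0,0,0],"rot":[0,0,0]},{"dp":[0,0,0],"rot":[0,0,0]},{"dp":[0,0,0],"rot":[0,0,0]}], "fingers": 0, "newtons": 8}}

```text
clock: 8.48
position: [0.4658, 0.2018, 0.0788]
orientation: [46.5, 90.0, -5.1]
wrist_force: [0.5, -0.3, -0.7]
width: 0.0538
```

```bash
python3 - <<'E'
from h import *
s=bot.sense();print(s['position'],s['qpos'],s['width'],s['wrist_force'])
for t in range(0,91,9):
    c,q=np.cos(np.radians(t)),np.sin(np.radians(t)); print(t,'x %.3f z %.3f'%(-((155*q+27*c)-27)/150,((-155*c+27*q)+155)/150))
E
```

```text
[0.4658 0.2018 0.0788] [-43.9219  14.0205  19.2855 116.3917  -5.9431  50.4839  17.0678] 0.05375351867708995 [ 0.5029 -0.3125 -0.6862]
0 x -0.000 z 0.000
9 x -0.159 z 0.041
18 x -0.311 z 0.106
27 x -0.450 z 0.194
36 x -0.573 z 0.303
45 x -0.678 z 0.430
54 x -0.762 z 0.572
63 x -0.822 z 0.725
72 x -0.858 z 0.885
81 x -0.869 z 1.049
90 x -0.853 z 1.213
```

>>> {"op": "drive_tool", "data": {"commands": [{"dp":[-0.08,0,0.02],"rot":[0,0,0]},{"dp":[-0.16,0,0.04],"rot":[0,0,0]},{"dp":[-0.235,0,0.075],"rot":[0,0,0]},{"dp":[-0.31,0,0.106],"rot":[0,0,0]},{"dp":[-0.38,0,0.15],"rot":[0,0,0]},{"dp":[-0.45,0,0.194],"rot":[0,0,0]},{"dp":[-0.51,0,0.25],"rot":[0,0,0]},{"dp":[-0.573,0,0.303],"rot":[0,0,0]},{"dp":[-0.573,0,0.303],"rot":[0,0,0]},{"dp":[-0.573,0,0.303],"rot":[0,0,0]}]}}

```text
clock: 9.72
position: [0.4943, 0.1661, 0.1649]
orientation: [39.7, 89.9, -11.8]
wrist_force: [0.1, -0.3, -1.3]
width: 0.0534
```

```bash
python3 - <<'E'
from h import *
s=bot.sense();print(s['position'],s['wrist_force'],s['wrist_torque'])
im=viewer.read_camera('scene')[...,::-1];cv2.imwrite('pics/s2.png',im[120:320,200:520].repeat(2,0).repeat(2,1))
E
```

```text
[0.4943 0.1661 0.1649] [ 0.0881 -0.3227 -1.3059] [-0.2443 -0.2415  0.0357]
```

View pics/s2.png

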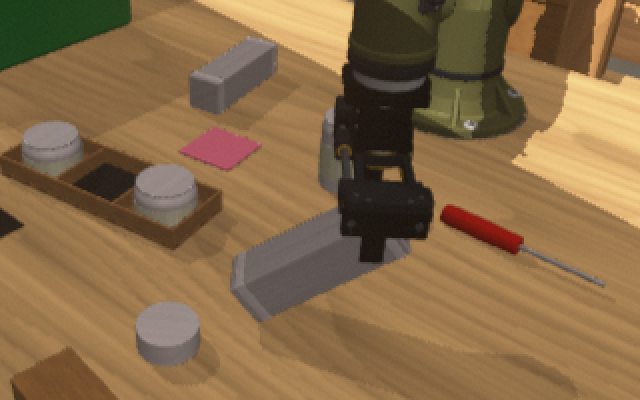

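The tin pivots in the jaws with its heavy end on the bench. I'll continue the arc to vertical.

>>> {"op": "drive_tool", "data": {"commands": [{"dp":[-0.055,0,0.06],"rot":[0,0,0]},{"dp":[-0.105,0,0.127],"rot":[0,0,0]},{"dp":[-0.15,0,0.2],"rot":[0,0,0]},{"dp":[-0.189,0,0.269],"rot":[0,0,0]},{"dp":[-0.222,0,0.345],"rot":[0,0,0]},{"dp":[-0.249,0,0.422],"rot":[0,0,0]},{"dp":[-0.27,0,0.5],"rot":[0,0,0]},{"dp":[-0.285,0,0.582],"rot":[0,0,0]},{"dp":[-0.292,0,0.66],"rot":[0,0,0]},{"dp":[-0.292,0,0.66],"rot":[0,0,0]}]}}

```text
clock: 11.02
position: [0.5567, 0.0871, 0.2089]
orientation: [15.6, 89.9, -36.1]
wrist_force: [0.3, -1.7, -0.7]
width: 0.054
```

```bash
python3 - <<'E'
from h import *
s=bot.sense();T=tcp(s)[:3,:3];print(s['position'],T.T@s['wrist_force'],T.T@s['wrist_torque'])
E
```

```text
[0.5567 0.0871 0.2089] [ 0.6646 -0.7859  1.5108] [-0.0051 -0.534  -0.1538]
```

>>> {"op": "drive_tool", "data": {"commands": [{"dp":[-0.002,0,0.08],"rot":[0,0,0]},{"dp":[0.006,0,0.16],"rot":[0,0,0]},{"dp":[0.012,0,0.25],"rot":[0,0,0]},{"dp":[0.012,0,0.25],"rot":[0,0,0]},{"dp":[0.012,0,0.25],"rot":[0,0,0]}]}}

```text
clock: 11.65
position: [0.5791, 0.0587, 0.2066]
orientation: [-24.4, 89.9, -76.0]
wrist_force: [0.3, -1.1, -2.5]
width: 0.0544
```

```bash
python3 - <<'E'
from h import *
s=bot.sense();T=tcp(s)[:3,:3];print(s['position'],T.T@s['wrist_force'],T.T@s['wrist_torque'])
im=viewer.read_camera('scene')[...,::-1];cv2.imwrite('pics/s3.png',im[120:320,200:520].repeat(2,0).repeat(2,1))
E
```

```text
[0.5791 0.0587 0.2066] [ 2.4861 -0.423   1.0113] [-0.0025 -0.5062 -0.172 ]
```

View pics/s3.png

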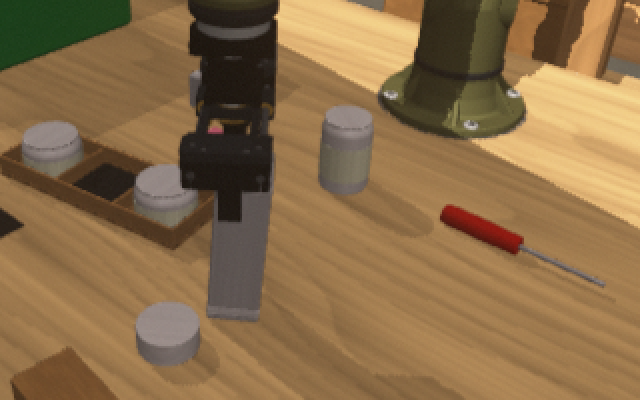

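```bash
cat >> h.py <<'E'
def lean(name,p,q):  # angle of an image edge from vertical, in the tool's x-z plane; + = top towards +tool z
    s=bot.sense();T=tcp(s)[:3,:3]; n=np.cross(ray(name,*p)[1],ray(name,*q)[1]); zt=T[:,2]; up=-T[:,0]
    return np.degrees(np.arctan(-(n@up)/(n@zt)))
E
python3 - <<'E'
from h import *
print(lean('scene',(314,222),(304,277)),lean('scene',(336,205),(329,279)))
# refine by line fit on the unmagnified image
im=cv2.imread('pics/s3.png')[::2,::2]; hsv=cv2.cvtColor(im,cv2.COLOR_BGR2HSV)
for r in range(108,158,6): print(r+120, [int(x)+200 for x in np.where(hsv[r,95:145,1]<60)[0][[0,-1]]+95], hsv[r,100:140:5,1])
E
```

```text
-8.086057104166565 -2.501809309233588
228 [307, 333] [149 140  99  99  54  30  34 131]
234 [307, 333] [137 119  31  33  31  36  36 131]
240 [306, 332] [127 103  33  33  33  33  35 130]
246 [306, 331] [128  80  34  33  32  29  30 128]
252 [305, 331] [127  37  33  35  33  35  32 129]
258 [305, 330] [128  32  30  30  30  35  46 128]
264 [305, 329] [128  38  33  33  30  33  67 131]
270 [304, 329] [130  30  30  33  33  35 123 129]
276 [295, 328] [128  34  37  30  32  33 130 131]
```

```bash
python3 - <<'E'
from h import *
print(lean('scene',(307.2,231),(304,270)),lean('scene',(333.2,228),(328,276)))
T=tcp(bot.sense())
print(T[:3,2], goto([.5276,-.2022,.27],np.eye(3))[0]*.15)
E
```

```text
-3.997576912877496 -3.1801242699326315
[ 0.6217 -0.7832  0.0007] [-0.0632 -0.2026  0.1727]
```

>>> {"op": "drive_tool", "data": {"commands": [{"dp":[0.01,0,0.04],"rot":[0,0,0]},{"dp":[0.02,0,0.08],"rot":[0,0,0]},{"dp":[0.02,0,0.08],"rot":[0,0,0]},{"dp":[0.02,0,0.08],"rot":[0,0,0]}]}}

```text
clock: 12.2
position: [0.5864, 0.0498, 0.2043]
orientation: [43.6, 90.0, -8.0]
wrist_force: [-3.2, -0.3, 5.0]
width: 0.0543
```

>>> {"op": "drive_tool", "data": {"commands": [{"dp":[0,0,0],"rot":[0,0,0]},{"dp":[0,0,0],"rot":[0,0,0]},{"dp":[0,0,0],"rot":[0,0,0]}], "newtons": 60}}

```text
clock: 12.58
position: [0.5864, 0.0497, 0.2043]
orientation: [25.5, 90.0, -26.0]
wrist_force: [-2.8, -0.8, 4.9]
width: 0.0537
```

>>> {"op": "drive_tool", "data": {"commands": [{"dp":[-0.1,0,0],"rot":[0,0,0]},{"dp":[-0.25,0,0],"rot":[0,0,0]},{"dp":[-0.45,0,0],"rot":[0,0,0]},{"dp":[-0.6,0,0],"rot":[0,0,0]},{"dp":[-0.6,0,0],"rot":[0,0,0]},{"dp":[-0.6,0,0],"rot":[0,0,0]},{"dp":[-0.6,0,0],"rot":[0,0,0]}]}}

```text
clock: 13.45
position: [0.5856, 0.05, 0.2921]
orientation: [-117.8, 89.8, -169.3]
wrist_force: [0.4, 0.5, -5.7]
width: 0.0535
```

```bash
python3 - <<'E'
from h import *
s=bot.sense();T=tcp(s);print(s['position'],s['qpos'],T[:3,:3].T@s['wrist_force'],T[:3,:3].T@s['wrist_torque'])
im=viewer.read_camera('scene')[...,::-1];cv2.imwrite('pics/s4.png',im[80:280,200:520].repeat(2,0).repeat(2,1))
E
```

```text
[0.5856 0.05   0.2921] [-31.647   11.4017  27.898   93.2478  -5.4324  76.8601  35.4841] [ 5.6829  0.6096 -0.1729] [-0.0131 -0.1235 -0.0648]
```

View pics/s4.png

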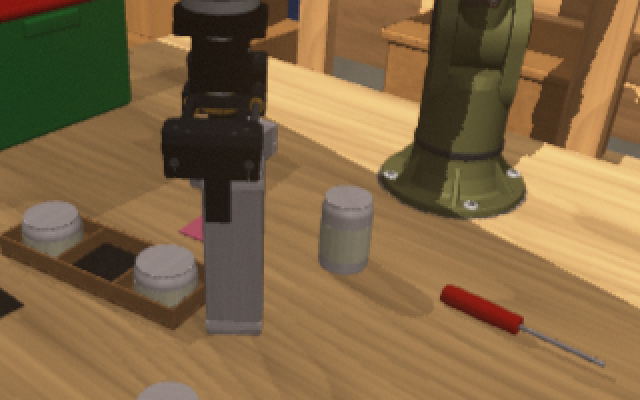

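```bash
python3 - <<'E'
from h import *
im=cv2.imread('pics/s4.png')[::2,::2]; hsv=cv2.cvtColor(im,cv2.COLOR_BGR2HSV)
L=[];
for r in range(112,162,4):
    w=np.where(hsv[r,95:140,1]<60)[0]+95; L.append((r+80,w[0]+200,w[-1]+200))
L=np.array(L);print(L.T)
for k in (1,2):
    m=np.polyfit(L[2:,0],L[2:,k],1); print(lean('scene',(np.polyval(m,192),192),(np.polyval(m,240),240)))
a=np.radians(8.5);Rm=np.array([[0,np.cos(a),np.sin(a)],[0,np.sin(a),-np.cos(a)],[-1,0,0]])
print(goto([.526,-.200,.30],Rm))
E
```

```text
[[192 196 200 204 208 212 216 220 224 228 232 236 240]
 [302 302 302 302 295 295 295 295 295 303 303 303 303]
 [330 330 330 330 330 330 330 330 330 330 330 330 330]]
4.263949387857687
1.4595776327592638
(array([-0.0496, -1.3483,  1.0576]), array([ 0.6656, -0.0006,  0.003 ]))
```

>>> {"op": "drive_tool", "data": {"commands": [{"dp":[-0.05,-0.15,0.12],"rot":[0,0,0]},{"dp":[-0.05,-0.35,0.28],"rot":[0,0,0]},{"dp":[-0.05,-0.55,0.43],"rot":[0,0,0]},{"dp":[-0.05,-0.67,0.53],"rot":[0,0,0]},{"dp":[-0.05,-0.67,0.53],"rot":[0,0,0]}]}}

```text
clock: 14.12
position: [0.5562, -0.078, 0.3009]
orientation: [-70.2, 89.9, -122.0]
wrist_force: [0.3, 0.3, -6.8]
width: 0.0533
```

>>> {"op": "drive_tool", "data": {"commands": [{"dp":[0,-0.15,0.12],"rot":[0.11,0,0]},{"dp":[0,-0.35,0.28],"rot":[0.25,0,0]},{"dp":[0,-0.55,0.43],"rot":[0.4,0,0]},{"dp":[0,-0.67,0.53],"rot":[0.55,0,0]},{"dp":[0,-0.67,0.53],"rot":[0.67,0,0]},{"dp":[0,-0.67,0.53],"rot":[0.67,0,0]},{"dp":[0,-0.67,0.53],"rot":[0.67,0,0]}]}}

```text
clock: 15.0
position: [0.5275, -0.1999, 0.3011]
orientation: [-98.2, 90.0, -179.9]
wrist_force: [0.2, 0.7, -5.9]
width: 0.054
```

```bash
python3 - <<'E'
from h import *
s=bot.sense();T=tcp(s);print(s['position'],s['qpos'],T[:3,:3].T@s['wrist_force'],T[:3,:3])
im=viewer.read_camera('scene')[...,::-1];w=viewer.read_camera('wrist')[...,::-1]
cv2.imwrite('pics/s5.png',np.hstack([im[60:310,110:420],w[:250,150:500]]))
E
```

```text
[ 0.5275 -0.1999  0.3011] [-18.1232   8.6186  40.3372  96.1829  -5.7016  77.2997  31.471 ] [ 5.9331  0.279  -0.6387] [[-0.0002  0.9895  0.1447]
 [-0.      0.1447 -0.9895]
 [-1.     -0.0002 -0.    ]]
```

View pics/s5.png

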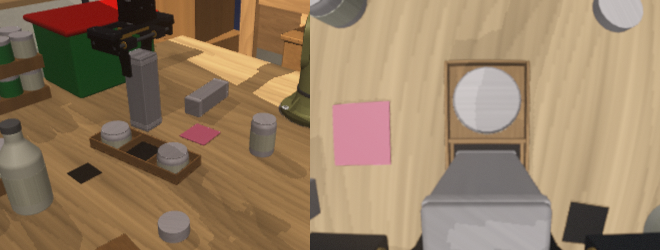

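```bash
python3 - <<'E'
from h import *
s=bot.sense();T=tcp(s)
f=lambda u,v,z: T[:3,:3].T@(onz('wrist',u,v,z,s)-T[:3,3])
print('can',f(327,100,.054),'outer wall',f(327,62,.03),'divider',f(327,141,.03),'sides',f(287,100,.03),f(368,100,.03))
# heavy-end check of scene pad corners/cans
im=viewer.read_camera('wrist');cv2.imwrite('pics/w5.png',im[...,::-1])
hsv=cv2.cvtColor(im,cv2.COLOR_RGB2HSV); col=hsv[40:160,327]; print([(i+40,*map(int,c)) for i,c in enumerate(col) if 55<i+40<68 or 132<i+40<156])
row=hsv[100,275:380]; print([(i+275,int(c[1]),int(c[2])) for i,c in enumerate(row) if i<20 or i>85])
E
```

```text
can [ 0.2472  0.0025 -0.0908] outer wall [ 0.2712  0.0026 -0.1373] divider [ 0.2712  0.0025 -0.0437] sides [ 0.2712 -0.0439 -0.0927] [ 0.2712  0.0503 -0.0927]
[(56, 18, 84, 177), (57, 18, 85, 176), (58, 18, 86, 169), (59, 17, 94, 155), (60, 16, 106, 151), (61, 15, 112, 144), (62, 16, 112, 118), (63, 15, 108, 83), (64, 14, 94, 76), (65, 15, 106, 99), (66, 14, 74, 138), (67, 13, 30, 161), (133, 16, 32, 135), (134, 15, 60, 149), (135, 15, 96, 154), (136, 15, 107, 152), (137, 15, 108, 142), (138, 15, 106, 135), (139, 15, 108, 151), (140, 16, 108, 163), (141, 15, 105, 165), (142, 16, 109, 155), (143, 15, 105, 131), (144, 14, 87, 91), (145, 12, 39, 65), (146, 23, 36, 63), (147, 13, 36, 63), (148, 10, 36, 63), (149, 13, 31, 74), (150, 4, 17, 104), (151, 9, 14, 128), (152, 9, 14, 129), (153, 9, 15, 121), (154, 4, 15, 116), (155, 9, 15, 117)]
[(275, 81, 189), (276, 81, 186), (277, 80, 189), (278, 81, 191), (279, 80, 195), (280, 79, 194), (281, 78, 195), (282, 79, 194), (283, 85, 186), (284, 96, 173), (285, 107, 169), (286, 108, 158), (287, 112, 121), (288, 105, 92), (289, 107, 112), (290, 110, 137), (291, 112, 143), (292, 79, 135), (293, 24, 149), (294, 10, 176), (361, 77, 133), (362, 105, 146), (363, 107, 140), (364, 109, 112), (365, 101, 91), (366, 112, 107), (367, 113, 147), (368, 109, 154), (369, 98, 154), (370, 86, 171), (371, 82, 187), (372, 82, 189), (373, 83, 190), (374, 79, 196), (375, 79, 199), (376, 77, 198), (377, 81, 196), (378, 78, 195), (379, 81, 196)]
```

>>> {"op": "drive_tool", "data": {"commands": [{"dp":[0,0.02,0.025],"rot":[0,0,0]},{"dp":[0.1,0.02,0.025],"rot":[0,0,0]},{"dp":[0.2,0.02,0.025],"rot":[0,0,0]},{"dp":[0.32,0.02,0.025],"rot":[0,0,0]},{"dp":[0.42,0.02,0.025],"rot":[0,0,0]},{"dp":[0.5,0.02,0.025],"rot":[0,0,0]},{"dp":[0.54,0.02,0.025],"rot":[0,0,0]},{"dp":[0.56,0.02,0.025],"rot":[0,0,0]},{"dp":[0.56,0.02,0.025],"rot":[0,0,0]}]}}

```text
clock: 16.27
position: [0.5314, -0.2029, 0.2175]
orientation: [78.9, 90.0, -2.8]
wrist_force: [0.4, 0.9, -6.2]
width: 0.054
```

>>> {"op": "drive_tool", "data": {"commands": [{"dp":[0.01,0,0],"rot":[0,0,0]},{"dp":[0.02,0,0],"rot":[0,0,0]},{"dp":[0.02,0,0],"rot":[0,0,0]}]}}

```text
clock: 16.65
position: [0.5312, -0.2028, 0.2142]
orientation: [172.8, 90.0, 91.1]
wrist_force: [-0.6, -0.1, -5.5]
width: 0.0537
```

```bash
python3 - <<'E'
from h import *
a=[]
for i in range(4): viewer.read_camera('top'); a.append(np.r_[bot.sense()['position'],bot.sense()['wrist_force']])
print(np.mean(a,0))
im=viewer.read_camera('scene')[...,::-1]
cv2.imwrite('pics/s6.png',im[80:260,180:360].repeat(3,0).repeat(3,1))
E
```

```text
[ 0.5313 -0.2028  0.2143  0.2001 -0.1857 -5.4567]
```

View pics/s6.png

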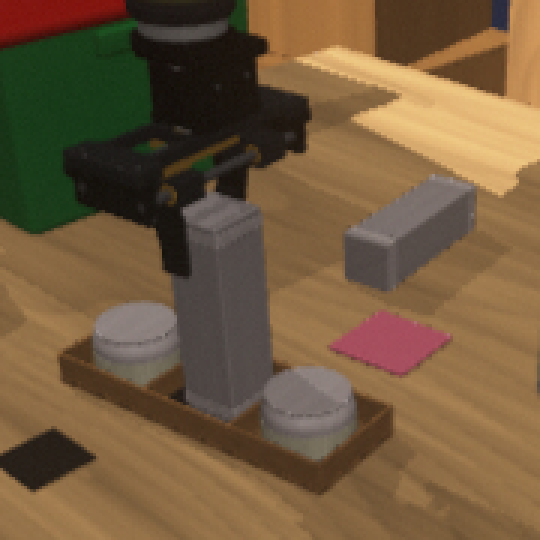

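The tin is in the middle bay between the two cans, and the force shows it still hanging just above the pad. I'll ease it down.

>>> {"op": "drive_tool", "data": {"commands": [{"dp":[0.007,0,0],"rot":[0,0,0]},{"dp":[0.014,0,0],"rot":[0,0,0]},{"dp":[0.014,0,0],"rot":[0,0,0]}]}}

```text
clock: 17.27
position: [0.5313, -0.2029, 0.2124]
orientation: [130.6, 90.0, 48.9]
wrist_force: [-0.7, -0.5, -3.6]
width: 0.054
```

>>> {"op": "drive_tool", "data": {"commands": [{"dp":[0.007,0,0],"rot":[0,0,0]},{"dp":[0.007,0,0],"rot":[0,0,0]},{"dp":[0.007,0,0],"rot":[0,0,0]}]}}

```text
clock: 17.65
position: [0.5313, -0.203, 0.2123]
orientation: [126.7, 90.0, 45.0]
wrist_force: [-2.6, 1.8, 5.4]
width: 0.0539
```

>>> {"op": "drive_tool", "data": {"commands": [{"dp":[0,0,0],"rot":[0,0,0]},{"dp":[0,0,0],"rot":[0,0,0]},{"dp":[0,0,0],"rot":[0,0,0]}], "newtons": 3}}

```text
clock: 18.02
position: [0.5315, -0.2029, 0.2114]
orientation: [85.4, 90.0, 3.7]
wrist_force: [-1.5, 1.2, 4.9]
width: 0.0542
```

>>> {"op": "drive_tool", "data": {"commands": [{"dp":[0,0,0],"rot":[0,0,0]},{"dp":[0,0,0],"rot":[0,0,0]},{"dp":[0,0,0],"rot":[0,0,0]},{"dp":[0,0,0],"rot":[0,0,0]},{"dp":[0,0,0],"rot":[0,0,0]},{"dp":[0,0,0],"rot":[0,0,0]}], "fingers": 100}}

```text
clock: 18.77
position: [0.5313, -0.2029, 0.2111]
orientation: [104.9, 90.0, 23.2]
wrist_force: [-0.6, 0.1, -0.1]
width: 0.0869
```

>>> {"op": "drive_tool", "data": {"commands": [{"dp":[-0.1,0,0],"rot":[0,0,0]},{"dp":[-0.25,0,0],"rot":[0,0,0]},{"dp":[-0.45,0,0],"rot":[0,0,0]},{"dp":[-0.7,0,0],"rot":[0,0,0]},{"dp":[-0.95,0,0],"rot":[0,0,0]},{"dp":[-0.95,0,0],"rot":[0,0,0]},{"dp":[-0.95,0,0],"rot":[0,0,0]},{"dp":[-0.95,0,0],"rot":[0,0,0]}]}}

```text
clock: 19.77
position: [0.5308, -0.2026, 0.3526]
orientation: [-113.5, 89.9, 164.8]
wrist_force: [0.1, -0.6, 0.5]
width: 0.0869
```

```bash
python3 - <<'E'
from h import *
s=bot.sense(); print(s['position'],s['wrist_force'],s['width'])
im=viewer.read_camera('scene')[...,::-1]; w=viewer.read_camera('wrist')[...,::-1]
cv2.imwrite('pics/s7.png',np.hstack([im[80:260,180:360].repeat(2,0).repeat(2,1),w[20:380,120:520]]))
E
```

```text
[ 0.5308 -0.2026  0.3526] [ 0.0862 -0.5907  0.5151] 0.08693686016034163
```

View pics/s7.png

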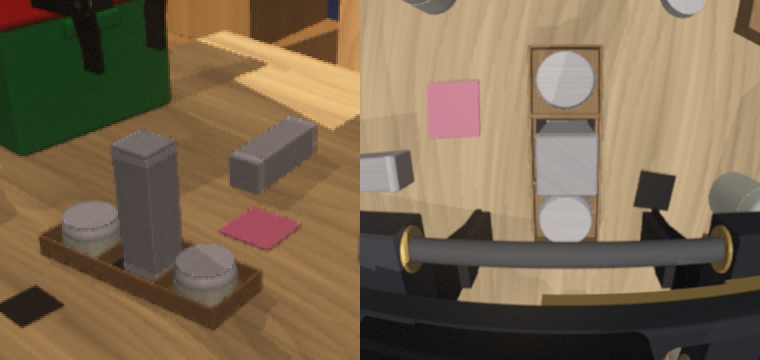

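The tin stands upright and released between the two cans. In the wrist view its top face is at columns 295-357, rows 158-215. I'll check its centre, then hand in.

```bash
python3 - <<'E'
from h import *
s=bot.sense(); p=onz('wrist',326,186.5,.188,s); e=np.linalg.norm(p[:2]-[.531,-.2034]); print(p,e)
if e<.015: print(bot.sign_off())
E
```

```text
[ 0.5299 -0.189   0.188 ] 0.01443954474185638
the job is handed in; nothing more can be done
None
```

The tin is standing upright and released on the pad in the tray's middle bay, heavy end down, and the job is handed in at about 20 s of the 72 s. No verdict was reported.

- **Heavy end:** I lifted the farther tin about 60 mm by its middle and averaged 16 wrist readings. They gave 0.126 N·m at 6.1 N, putting the balance point about 21 mm towards the right-hand end. That is short of the stated 30 mm, but the direction was clear.
- **Placing:** I put it down, gripped it near the light end and pivoted it up on its heavy end on the bench. I then carried it upright to the bay, lowered it until the wrist force showed contact, opened the jaws and backed off straight up.
- **Last checks:** The pictures show the tin upright between the two cans, with the gripper clear of it and the wrist force near zero. The cans and the decoys near the tray look unmoved; I did not measure the other bystanders.
- **Disagreement:** A rough reading of the tin's top face put it 14 mm from my estimate of the pad's centre, while the gripper position at release put it under 2 mm away. Both are inside the 26 mm limit. I did not find the cause, which could be a slight lean or pixel error, and I did not measure the final lean.

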